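# Mix a medicine bottle on the hold-to-run mixer

## Task

Pick up the amber medicine bottle standing on the desk, turn it upside down for a moment (cap at least 30 degrees below level) to loosen what has settled, then stand it upright in the cup of the mixer and let go of it. Only then turn the mixer's dial clockwise past its first two clicks to the third and hold it there against its return spring for at least 3 seconds; finish while still holding the dial at the third click, with the bottle standing in the cup. Leave the sample cup, the kidney dish and the tape roll where they are.

Things in the scene. Friction and masses are not known exactly. Their poses are not given: they have to be found in the camera images.
- bottle: small closed amber glass bottle with a paper label and a white ribbed screw cap (fixed shut), 36 mm diameter, 94 mm tall, 63 to 126 g; straight-sided (diameter 36) from 0 to 66 mm above its base, then a shoulder and the 28 mm cap from 76 to 94 mm. It starts upright on the desk to the left of the mixer. Origin at the centre of its base, z axis along it toward the cap; round, so its yaw means nothing
- bottle_cap (a point): centre of the top of the bottle's cap, 94 mm above the bottle's base along its axis
- mixer: bench mixer, fixed to the desk: white rounded housing 132 mm (its x) by 212 mm (its y) with a flat deck 60 mm above the desk; black rubber cup on the left half of the deck (centre at x 0, y +53 mm), round dial on the grey panel of the right half (axis at x -4, y -53 mm). Origin under its middle on the desk; its x axis points away from the robot, turned by its yaw (up to 0.35 rad either way); its y axis points to the cup's side
- cup_floor (a point): centre of the inner floor of the mixer's cup, 68 mm above the desk. The cup is 22 mm deep: bore 40 mm diameter, flaring to 49 mm at the rim (outside 58 mm), rim 90 mm above the desk
- dial (a joint): angle of the dial in rad: 0 at rest (off), grows clockwise seen from above; clicks at 0.42, 0.84 and 1.26 (the third), end stop at 1.36. A spring returns it to 0 from anywhere, the clicks do not keep it: it takes 0.09 to 0.33 N m to turn (most just past each click, least just before the next) and 0.12 to 0.3 N m to hold at the third click, up to 0.35 N m at the stop
- dial_bar (a point): middle of the dial's grip bar, on the dial's vertical axis, 81 mm above the desk. Black upright bar 48 mm long, 12 mm wide, its top 92 mm and its foot 72 mm above the desk, on a round skirt of 49 mm diameter. The point turns with the dial: its x axis points along the bar to the end with the white pointer line, its z axis up; with the dial at 0 the bar's x axis is turned 0.61 rad counterclockwise from the mixer's x axis
- sample_cup: bystander: clear cup holding pink-capped tubes, 49 mm diameter, 66 mm tall, origin at the centre of its base; stands behind the mixer
- kidney_dish: bystander: kidney-shaped dish, 102 x 200 x 40 mm, origin at the centre of its base
- tape_roll: bystander: roll of tape lying flat, 100 mm diameter, 25 mm tall, origin at the centre of its underside
Things that resemble listed ones, but are neither listed nor needed, are in the scene too. Leave any blue look-alike of the bottle alone.

How it is judged:
By the outcome, as a careful person would: the job done as asked, in the order asked, and still so for the second after the job is handed in, while the arm keeps its last pose, push and grip.
It also fails if it takes over 61 s, if anything falls off the work surface, if the arm or the gripper's body presses on something with over 40 N, if the wrist force passes 120 N, or if a joint passes its speed limit or range.

## Robot

A 6-joint arm with a two-finger parallel gripper is mounted at the origin on a cart in front of the work surface, level with it; the furniture and walls round the work are solid. World frame = base frame: x ahead of the robot, y to its left, z up, the work surface at z = 0. Lengths are in m, angles in rad, forces in N, time in s.
With the tool pointing down it reaches from about 0.3 to 0.875 m from the base axis. Payload 6.4 kg.
Tool frame: the origin (TCP) lies on the centre line of the jaws, within the pads' length; the fingertips stand 11 mm ahead of it and the grasp point (between the pads) lies 8 mm behind it; x points along the fingers, y is the direction in which the jaws open and shut, and the axes are right-handed (so a half turn about x gives the same grasp; the last joint's range is limited). The gripper opens to 85 mm and grips with 20 to 120 N. Pads are 22 mm wide; open, the fingers measure 114 mm over their backs; the gripper's body (76 mm by 85 mm) begins 54 mm behind the grasp point. The pads swing forward as they close: fully open they stand 13 mm farther back than shut.
Start: joints at [-1.315, 0.181, 1.607, -0, 1.354, -0.206], TCP at [0.256, -0.515, 0.211] pointing down, gripper open.
Joint ranges: [-2.99, 2.99], [-0.89, 2.07], [0.3, 2.58], [-1.14, 4.28], [0, 2.63], [-3.12, 3.12]. Speed limits (rad/s): [2.57, 2.57, 3.01, 3.14, 3.14, 3.14].

## Interface

Orientations are given as a unit quaternion [w, x, y, z].
In Python, from bench import ctrl, camera, hand_in gives the robot as it stands. The module is installed in compiled form; this text tells all that it offers.
- The arm moves only by the tool drive_tool, never from a script. Its argument "increments" is a list of rows, each a list of 7 numbers: the shift along the tool's x, y, z in m, then the turn, a rotation vector about the tool's x, y, z in degrees, then the gripper's target within -1 to 1 (fully open at 1, half-way at 0, shut at -1). In form: [[dx, dy, dz, rx, ry, rz, claw], ...]. A call has 1 to 10 rows; each row shifts and turns the commanded pose from where the row before left it, along the tool's axes as they then stand; what a row does not reach is not made up. A row lasts 1/8 s, in which the tool goes at most 62.5 mm and 10.7 degrees, less where a joint would pass 70% of its speed; a pose out of reach is approached as far as the arm can. A call is refused whole if a number of a shift passes 0.0625 or a number of a turn 10.7, either way. A call with a gripper value outside its range is refused whole. The fingers move at their own pace and stop on an object; the grip force is fixed at half the most. Time passes only in rows, so rows that do not move let the fingers close. It gives the time, the measured TCP pose, the force and the opening at its end, in the units of the state.
- ctrl.get_obs(): the state, without advancing time (a new reading comes with each control period).
- camera(name): name is "scene" or "top" or "wrist"; returns a dict with "img" (420x560x3 uint8, red, green, blue), "depth" (420x560 float32, m along the optical axis (not along the pixel's ray), 0 where there is no reading), "fx", "fy", "cx", "cy" (pixels), "k1" (the pictures are not rectified: a ray, as slopes to the right and down, at radius r is drawn at 1 + k1 r^2 times it, then the intrinsics apply), "world_from_camera" (4x4, takes a point from camera to world coordinates); the wrist camera has in their place "hand_eye" (4x4, takes a point from camera to tool coordinates, whose origin is the TCP and whose axes are the tool frame's). Camera axes: x right, y down, z forward; pixel columns grow to the right and rows downward; lengths in m; the calibration is good to about 2 mm. A picture is of the moment at which its call begins: read the wrist's pose just before it.
- hand_in(): hands the job in, once; it reports no verdict.
The state is a dict: "time_s": time; "q": joint angles; "dq": joint speeds; "joint_efforts": joint torques, N m; "eef_pos": TCP position; "eef_rot": TCP orientation; "wrist_force": force on the tool from outside, world axes, zero at the start; "torque": the same for the moment, N m; "opening": opening from 0.0 (shut) to 1.0 (fully open).
Only numpy, scipy, OpenCV 4.12 (cv2) and the standard library are available. Lean on these libraries where they do the work, as an engineer would, in place of code of your own. Each camera call takes 0.05 s, during which the arm holds its last target.

## Working session

There is one attempt and no reset: what is moved stays moved. The work goes in short steps, Python scripts to look and compute and a tool call to move; the robot and the scene stay as the last step left them, time stands still between calls to the robot, and variables do not carry over. Pictures are saved under pics/ and viewed, and the job is handed in when it is done.

Besides the shell and the picture viewer there is one more tool, called by a JSON object that holds its "op" and its "data", one argument or row to a line. drive_tool: Moves the arm, as the interface text tells. Its arguments: {"type":"object","properties":{"increments":{"type":"array","items":{"type":"array","items":{"type":"number"}}}},"required":["increments"]}

```bash
mkdir -p pics
python3 - <<'E'
from bench import ctrl,camera
import cv2,numpy as np
print(ctrl.get_obs())
for n in ["scene","top"]:
    c=camera(n); cv2.imwrite(f"pics/{n}0.png",c["img"][:,:,::-1])
    print(n,{k:c[k] for k in ["fx","fy","cx","cy","k1"]},c["world_from_camera"].round(4).tolist())
    np.savez(f"{n}0.npz",**c)
E
```

```text
{'time_s': 0.0, 'q': array([-1.31532800e+00,  1.81544340e-01,  1.60798507e+00,  2.34633093e-05,
        1.35380249e+00, -2.06277207e-01]), 'dq': array([-0.00044701,  0.00086623,  0.00207545,  0.00137816, -0.00075827,
        0.00058466]), 'joint_efforts': array([-5.83616311e-04, -4.44871616e+01, -3.51341128e+01, -9.16718886e-05,
        9.16240067e-03,  8.33025126e-06]), 'eef_pos': array([ 0.25605517, -0.51419818,  0.21009341]), 'eef_rot': array([-0.16118854, -0.68833828, -0.1624184 ,  0.68835233]), 'wrist_force': array([ 0.34634046, -0.53226816,  0.1910636 ]), 'torque': array([-0.03794765,  0.04655254, -0.00044145]), 'opening': 1.0017413769863865}
scene {'fx': 414.10359960209706, 'fy': 414.10359960209706, 'cx': 281.3069768162006, 'cy': 206.82876750207188, 'k1': -0.10220726162857782} [[-0.7625, -0.3536, 0.5418, 0.0387], [-0.6469, 0.4027, -0.6475, 0.7222], [0.0107, -0.8442, -0.5358, 0.6325], [0.0, 0.0, 0.0, 1.0]]
top {'fx': 500.45272592094193, 'fy': 500.45272592094193, 'cx': 285.9342339152531, 'cy': 213.00420998118562, 'k1': -0.05484508874683944} [[0.026, -0.99, 0.1386, 0.4183], [-0.9997, -0.0251, 0.0081, 0.032], [-0.0045, -0.1388, -0.9903, 1.222], [0.0, 0.0, 0.0, 1.0]]
```

View pics/scene0.png

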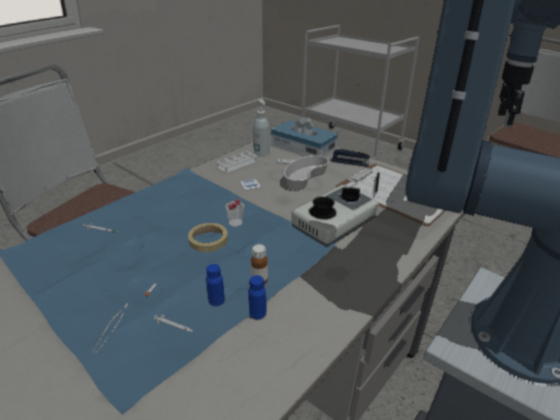

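View pics/top0.png

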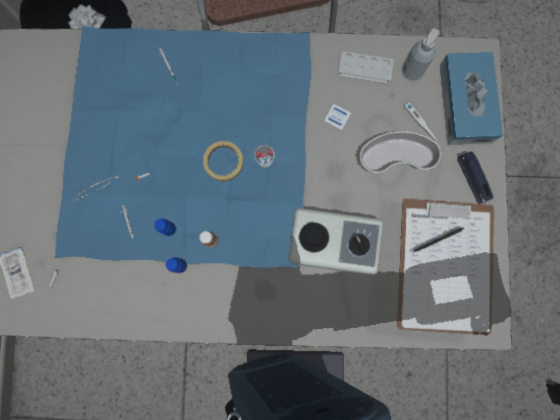

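The scene view shows the amber bottle at (259,265), with blue look-alikes at (215,285) and (257,298). In the top view the bottle's cap is at (207,239), the cup at (314,236), the dial at (360,244), the sample cup at (264,156) and the tape roll at (223,160).

```bash
cat > h.py <<'E'
import numpy as np, cv2
from scipy.spatial.transform import Rotation as R
def K(c): return np.array([[c["fx"],0,c["cx"]],[0,c["fy"],c["cy"]],[0,0,1]],float)
def ray(c,uv,T=None):
    T=c["world_from_camera"] if T is None else T
    p=cv2.undistortPoints(np.array(uv,float).reshape(-1,1,2),K(c),np.array([float(c["k1"]),0,0,0]))[:,0]
    d=np.c_[p,np.ones(len(p))]@T[:3,:3].T
    return T[:3,3],d
def plane(c,uv,z,T=None):
    o,d=ray(c,uv,T); return o+d*((z-o[2])/d[:,2])[:,None]
def rot(o): return R.from_quat(np.asarray(o)[[1,2,3,0]])
def toolT(obs):
    T=np.eye(4);T[:3,:3]=rot(obs["eef_rot"]).as_matrix();T[:3,3]=obs["eef_pos"];return T
E
python3 - <<'E'
from h import *
t=dict(np.load("top0.npz")); s=dict(np.load("scene0.npz"))
for n,c in(("top",t),("scene",s)):
    hsv=cv2.cvtColor(c["img"],cv2.COLOR_RGB2HSV)
    crop=c["img"][190:300,140:400] if n=="top" else c["img"][160:330,190:390]
    cv2.imwrite(f"pics/{n}0c.png",cv2.resize(crop[:,:,::-1],None,fx=3,fy=3,interpolation=cv2.INTER_CUBIC))
E
```

```text
(no output)
```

View pics/top0c.png

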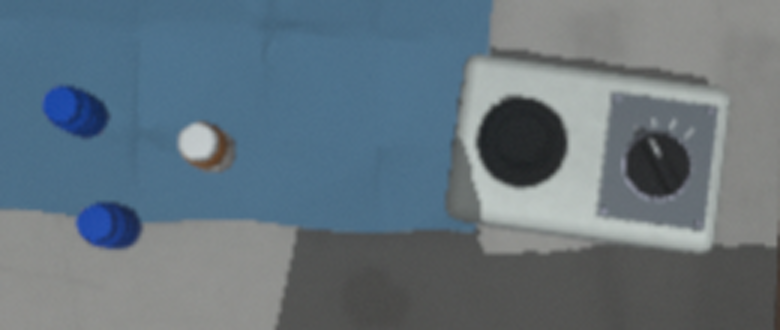

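View pics/scene0c.png

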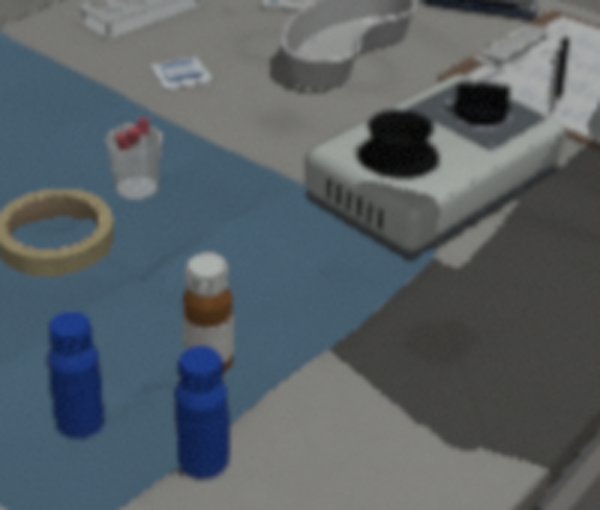

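Run:
```python
from h import *
t=dict(np.load("top0.npz")); s=dict(np.load("scene0.npz"))
img=t["img"].astype(int); hsv=cv2.cvtColor(t["img"],cv2.COLOR_RGB2HSV)
def blob(m,x0,x1,y0,y1):
    k=np.zeros(m.shape,np.uint8);k[y0:y1,x0:x1]=m[y0:y1,x0:x1]
    cs,_=cv2.findContours(k,cv2.RETR_EXTERNAL,cv2.CHAIN_APPROX_NONE)
    return max(cs,key=cv2.contourArea)
m=((hsv[:,:,1]<60)&(hsv[:,:,2]>140)).astype(np.uint8)
b=blob(m,190,225,222,255); print("cap",cv2.minEnclosingCircle(b),plane(t,[cv2.minEnclosingCircle(b)[0]],.094))
dark=(hsv[:,:,2]<60).astype(np.uint8)
b=blob(dark,295,332,215,258); e=cv2.fitEllipse(b); print("cup",e,plane(t,[e[0]],.090))
b=blob(dark,340,380,225,262); e=cv2.fitEllipse(b); print("dial",e,plane(t,[e[0]],.075))
for n in[(164,226),(176,265)]:
    pass
blue=((hsv[:,:,0]>108)&(hsv[:,:,1]>190)).astype(np.uint8)
for a in((150,176,215,240),(160,190,253,277)):
    b=blob(blue,*a);e=cv2.minEnclosingCircle(b);print("blue",e,plane(t,[e[0]],.05))
w=((hsv[:,:,1]<45)&(hsv[:,:,2]>130)).astype(np.uint8)
b=blob(w,288,386,200,280);r=cv2.minAreaRect(cv2.convexHull(b));print("mixer",r,plane(t,cv2.boxPoints(r),.06).round(4).tolist())
# line pointer
L=img[230:260,345:375].sum(2); 
# scene: bottle cap
h2=cv2.cvtColor(s["img"],cv2.COLOR_RGB2HSV); m=((h2[:,:,1]<50)&(h2[:,:,2]>150)).astype(np.uint8)
b=blob(m,245,275,240,262);e=cv2.fitEllipse(b);print("scene cap",e,cv2.boundingRect(b),plane(s,[e[0]],.088))
d2=(h2[:,:,2]<60).astype(np.uint8); b=blob(d2,300,340,195,222);print("scene cup",cv2.boundingRect(b),plane(s,[[323.3,202]],.09))
# depth points
for nm,c in(("top",t),("scene",s)):
    D=c["depth"];v,u=np.mgrid[0:420,0:560];o,d=ray(c,np.c_[u.ravel(),v.ravel()])
    # d has camera z=1 => depth multiplies
    P=(o+d*D.reshape(-1,1)).reshape(420,560,3)
    q=P.reshape(-1,3); ok=(D.ravel()>0)
    k=ok&(abs(q[:,2]-.092)<.006)&(q[:,0]>.25)&(q[:,0]<.5)&(q[:,1]>.12)&(q[:,1]<.24)
    print(nm,"cap depth",k.sum(),q[k].mean(0),q[k].min(0),q[k].max(0))
    k=ok&(abs(q[:,2]-.06)<.004)&(q[:,0]>.2)&(q[:,0]<.5)&(q[:,1]>-.25)&(q[:,1]<.06)
    r=cv2.minAreaRect(q[k][:,:2].astype(np.float32));print("deck",k.sum(),r)
    k=ok&(abs(q[:,2]-.09)<.004)&(q[:,0]>.2)&(q[:,0]<.5)&(q[:,1]>-.25)&(q[:,1]<.06)
    kk=k&(q[:,1]>-.09);print("rim",kk.sum(),cv2.minEnclosingCircle(q[kk][:,:2].astype(np.float32)))
    kk=k&(q[:,1]<-.1);print("bar",kk.sum(),cv2.minAreaRect(q[kk][:,:2].astype(np.float32)), q[kk].mean(0))
```

```text
cap ((205.0, 237.0), 6.324655532836914) [[0.51664443 0.22306177 0.094     ]]
cup ((313.495849609375, 236.9052276611328), (27.28769302368164, 27.784128189086914), 146.0296173095703) [[ 0.52359083 -0.02275385  0.09      ]]
dial ((358.740478515625, 244.8957977294922), (18.510549545288086, 19.302379608154297), 104.08450317382812) [[ 0.50919026 -0.12768632  0.075     ]]
blue ((163.5, 227.0), 9.861641883850098) [[0.54156618 0.33023435 0.05      ]]
blue ((172.42105102539062, 264.2894592285156), 5.884771347045898) [[0.45438008 0.30407064 0.05      ]]
mixer ((339.0, 236.5), (73.0, 92.0), 90.0) [[0.6123, 0.0256, 0.06], [0.6178, -0.1911, 0.06], [0.4468, -0.191, 0.06], [0.4416, 0.0215, 0.06]]
scene cap ((258.4410095214844, 247.93377685546875), (6.407950401306152, 10.50588321685791), 89.26721954345703) (253, 245, 11, 7) [[0.52046667 0.2204205  0.088     ]]
scene cup (310, 197, 26, 22) [[ 0.5230043 -0.0197263  0.09     ]]<stdin>:33: RuntimeWarning: Mean of empty slice.
  ret = um.true_divide(
Traceback (most recent call last):
ValueError: zero-size array to reduction operation minimum which has no identity
```

Run:
```python
from h import *
t=dict(np.load("top0.npz")); s=dict(np.load("scene0.npz"))
for nm,c in(("top",t),("scene",s)):
    D=c["depth"];v,u=np.mgrid[0:420,0:560];o,d=ray(c,np.c_[u.ravel(),v.ravel()])
    q=o+d*D.reshape(-1,1); ok=(D.ravel()>0)
    f=lambda zc,tol,x0,x1,y0,y1: q[ok&(abs(q[:,2]-zc)<tol)&(q[:,0]>x0)&(q[:,0]<x1)&(q[:,1]>y0)&(q[:,1]<y1)]
    k=f(.092,.006,.45,.58,.17,.27);print(nm,"cap",len(k),k.mean(0),k.min(0),k.max(0))
    k=f(.04,.025,.45,.58,.17,.27);print("body",len(k),k.mean(0),k.min(0),k.max(0))
    k=f(.06,.004,.4,.65,-.25,.06);print("deck",len(k),cv2.minAreaRect(k[:,:2].astype(np.float32)))
    k=f(.09,.005,.4,.65,-.08,.06);print("rim",len(k),k.mean(0),cv2.minEnclosingCircle(k[:,:2].astype(np.float32)))
    k=f(.09,.005,.4,.65,-.25,-.08);print("bar",len(k),cv2.minAreaRect(k[:,:2].astype(np.float32)),k.mean(0))
    k=f(.0,.02,.3,.8,.3,.5);print("desk z",np.median(k[:,2]))
    for n,a in (("cup",(.05,.03,.6,.75,.02,.14)),):
        k=f(*a);print(n,len(k),k.min(0),k.max(0))
    k=f(.03,.02,.55,.8,-.5,-.1);print("dish",len(k),k.min(0),k.max(0))
    # furniture behind etc
    k=f(.3,.2,.2,.9,-.6,.6);print("tall",len(k))
```

```text
top cap 118 [0.51822001 0.22102327 0.09383773] [0.50511183 0.2073983  0.08660287] [0.53311321 0.23547262 0.09782173]
body 56 [0.51148833 0.20986904 0.04065694] [0.50056159 0.20336876 0.01583313] [0.53194843 0.23020162 0.06425601]
deck 3431 ((0.5201025605201721, -0.07542019337415695), (0.2094734013080597, 0.1282886117696762), 84.34158325195312)
rim 197 [ 0.5263087  -0.02403607  0.08972488] ((0.5274346470832825, -0.023471441119909286), 0.028424303978681564)
bar 100 ((0.5116044282913208, -0.12809278070926666), (0.047263771295547485, 0.01209756825119257), 27.403947830200195) [ 0.51121526 -0.12767224  0.09165591]
desk z 0.0033203837118918056
cup 261 [0.69724806 0.07586417 0.0200957 ] [0.74418089 0.12183719 0.07225162]
dish 2354 [ 0.55010409 -0.47318856  0.01001425] [ 0.79971431 -0.11019359  0.0499087 ]
tall 2561
scene cap 113 [0.51506885 0.22540247 0.0915824 ] [0.50181356 0.21084367 0.08603873] [0.53021894 0.23697597 0.09535394]
body 252 [0.50792162 0.23180702 0.04517407] [0.49784869 0.20959757 0.01582942] [0.53099832 0.2426402  0.06493349]
deck 1307 ((0.5184842944145203, -0.07418933510780334), (0.2064533233642578, 0.12613001465797424), 83.68607330322266)
rim 96 [ 0.52718505 -0.02665499  0.08748166] ((0.5256734490394592, -0.024319453164935112), 0.029285700991749763)
bar 62 ((0.5092794299125671, -0.1272035837173462), (0.04358711093664169, 0.013080399483442307), 24.602331161499023) [ 0.50900556 -0.12614405  0.08902982]
desk z -0.0002976078731944387
cup 309 [0.6972829  0.07476768 0.02038294] [0.74732101 0.12311499 0.06547117]
dish 1278 [ 0.55045994 -0.47469851  0.01002292] [ 0.79991044 -0.13090826  0.04978903]
tall 9100
```

Run:
```python
from h import *
from bench import ctrl,camera
o=ctrl.get_obs();T=toolT(o);print(T.round(3))
c=camera("wrist");print(c["hand_eye"].round(3).tolist(),c["fx"],c["cx"],c["cy"],c["k1"])
y=T[:3,1];print("yaw of tool y",np.arctan2(y[1],y[0]))
g=np.array([.5165,.2225,.19]);print("tool-frame shift",T[:3,:3].T@(g-T[:3,3]))
```

```text
[[-0.     0.446 -0.895  0.256]
 [ 0.002 -0.895 -0.446 -0.514]
 [-1.    -0.002 -0.     0.21 ]
 [ 0.     0.     0.     1.   ]]
[[0.0, -0.297, 0.955, -0.163], [1.0, -0.001, -0.0, 0.0], [0.001, 0.955, 0.297, -0.076], [0.0, 0.0, 0.0, 1.0]] 311.57500801754765 276.1887409605264 206.9519103034537 -0.0628508239514072
yaw of tool y -1.109016301487308
tool-frame shift [ 0.02122194 -0.54350509 -0.56138349]
```

{"op": "drive_tool", "data": {
  "increments": [
    [0,-0.04,-0.041,0,0,0,0.4],
    [0,-0.04,-0.041,0,0,0,0.4],
    [0,-0.04,-0.041,0,0,0,0.4],
    [0,-0.04,-0.041,0,0,0,0.4],
    [0,-0.04,-0.041,0,0,0,0.4],
    [0,-0.04,-0.041,0,0,0,0.4],
    [0,-0.04,-0.041,0,0,0,0.4],
    [0,-0.04,-0.041,0,0,0,0.4],
    [0,-0.04,-0.041,0,0,0,0.4],
    [0,-0.04,-0.041,0,0,0,0.4]
  ]
}}

```text
time_s: 1.4
eef_pos: [0.4453, 0.0279, 0.2111]
eef_rot: [0.162, 0.689, 0.162, -0.688]
wrist_force: [1.3, -1.8, 0.9]
opening: 0.701
```

{"op": "drive_tool", "data": {
  "increments": [
    [0,-0.04,-0.041,0,0,0,0.4],
    [0,-0.035,-0.041,0,0,0,0.4],
    [0.01,-0.03,-0.03,0,0,0,0.4],
    [0.01,-0.0385,-0.0394,0,0,0,0.4],
    [0,0,0,0,0,0,0.4]
  ]
}}

```text
time_s: 2.02
eef_pos: [0.516, 0.2248, 0.1892]
eef_rot: [-0.163, -0.687, -0.164, 0.689]
wrist_force: [-0.4, -0.7, 0.1]
opening: 0.698
```

```bash
cat > w.py <<'E'
from h import *
from bench import ctrl,camera
def wrist(name):
    o=ctrl.get_obs();c=camera("wrist");T=toolT(o)@c["hand_eye"]
    cv2.imwrite(f"pics/{name}.png",c["img"][:,:,::-1]);np.savez(name+".npz",T=T,**c)
    D=c["depth"];v,u=np.mgrid[0:420,0:560];oo,d=ray(c,np.c_[u.ravel(),v.ravel()],T)
    q=(oo+d*D.reshape(-1,1));q[D.ravel()<=0]=np.nan
    return o,c,T,q.reshape(420,560,3)
def sel(q,zc,tol,x0,x1,y0,y1):
    q=q.reshape(-1,3);return q[(abs(q[:,2]-zc)<tol)&(q[:,0]>x0)&(q[:,0]<x1)&(q[:,1]>y0)&(q[:,1]<y1)]
def summ(o): print("t %.2f"%o["time_s"],"pos",o["eef_pos"].round(4),"q",o["q"].round(3),"F",o["wrist_force"].round(1),"M",o["torque"].round(2),"open %.3f"%o["opening"])
E
python3 - <<'E'
from w import *
o,c,T,q=wrist("w1");summ(o)
k=sel(q,.092,.006,.45,.58,.17,.27);print(len(k),k.mean(0),k.min(0),k.max(0))
print((toolT(o)[:3,:3]).round(3))
E
```

```text
t 2.02 pos [0.516  0.2248 0.1892] q [2.000e-01 1.760e-01 1.658e+00 1.000e-03 1.310e+00 1.304e+00] F [-0.4 -0.7  0.1] M [ 0.04  0.02 -0.01] open 0.698
848 [0.51949582 0.22299816 0.09345181] [0.50412226 0.20824175 0.08600174] [0.53295468 0.2368372  0.09610012]
[[-0.003  0.449 -0.893]
 [ 0.    -0.893 -0.449]
 [-1.    -0.001  0.002]]
```

View pics/w1.png

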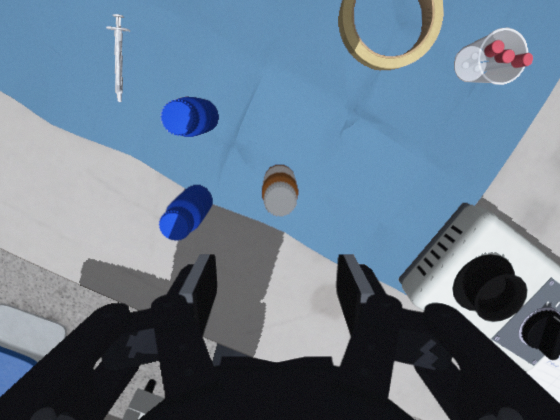

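The wrist view shows the amber cap at (280,195) between the open fingers. The blue bottles are at (190,117) and (185,213), and the mixer is lower right. I'll check finger clearance to the blue ones before descending.

Run:
```python
from h import *
c=dict(np.load("w1.npz"));T=c["T"]
print(plane(c,[[174,225],[178,118],[282,200]],.094,T))
o,d=ray(c,[[174,225],[178,118],[282,200]],T)
for (u,v),dd in zip([(174,225),(178,118),(282,200)],d): print(o+dd*c["depth"][v,u])
```

```text
[[0.45602875 0.29665374 0.094     ]
 [0.54358314 0.32719131 0.094     ]
 [0.51978275 0.22117128 0.094     ]]
[0.45579642 0.29672235 0.09353288]
[0.54371354 0.32697256 0.0948248 ]
[0.51975887 0.22115739 0.0939046 ]
```

{"op": "drive_tool", "data": {
  "increments": [
    [0.03,0.0038,-0.0014,0,0,0,0.4],
    [0.05,0,0,0,0,0,0.4],
    [0.045,0,0,0,0,0,0.4],
    [0.024,0,0,0,0,0,0.4],
    [0,0,0,0,0,0,0.0],
    [0,0,0,0,0,0,-1],
    [0,0,0,0,0,0,-1],
    [0,0,0,0,0,0,-1],
    [0,0,0,0,0,0,-1]
  ]
}}

```text
time_s: 3.2
eef_pos: [0.5201, 0.2193, 0.0428]
eef_rot: [0.162, 0.689, 0.162, -0.688]
wrist_force: [-0.6, -0.2, 0.8]
opening: 0.363
```

Run:
```python
from w import *
summ(ctrl.get_obs())
c=camera("scene");cv2.imwrite("pics/s1.png",c["img"][:,:,::-1])
```

```text
t 3.20 pos [0.5201 0.2193 0.0428] q [ 0.189  0.366  1.752 -0.     1.022  1.298] F [-0.6 -0.2  0.8] M [-0.01  0.08 -0.01] open 0.363
```

View pics/s1.png

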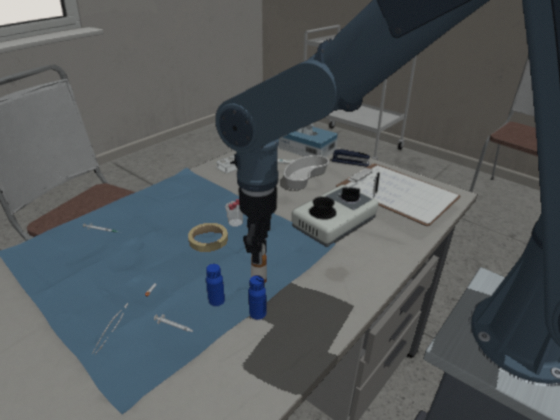

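{"op": "drive_tool", "data": {
  "increments": [
    [-0.01,0,0,0,0,0,-1],
    [-0.03,0,0,0,0,0,-1],
    [-0.06,0,0,0,0,0,-1],
    [-0.06,0,0,0,0,0,-1],
    [-0.06,0,0,0,0,0,-1],
    [-0.06,0,0,0,0,0,-1],
    [-0.05,0,0,0,0,0,-1],
    [-0.03,0,0,0,0,0,-1],
    [0,0,0,0,0,0,-1]
  ]
}}

```text
time_s: 4.38
eef_pos: [0.5204, 0.2194, 0.4053]
eef_rot: [0.162, 0.69, 0.162, -0.686]
wrist_force: [0.1, -0.3, -2.2]
opening: 0.366
```

Run:
```python
from w import *
o,c,T,q=wrist("w2");summ(o)
c=camera("scene");cv2.imwrite("pics/s2.png",c["img"][:,:,::-1])
```

```text
t 4.38 pos [0.5204 0.2194 0.4053] q [0.189 0.066 1.352 0.    1.718 1.298] F [ 0.1 -0.3 -2.2] M [-0.02  0.03  0.06] open 0.366
```

View pics/w2.png

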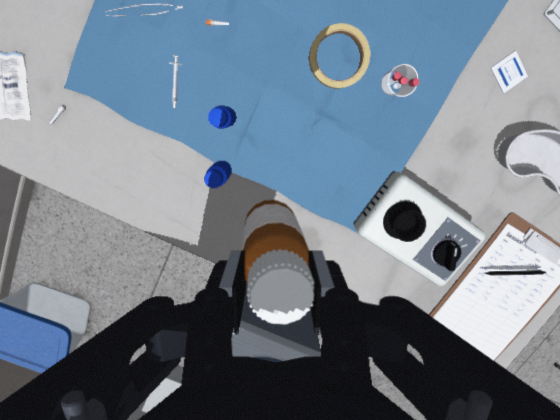

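View pics/s2.png

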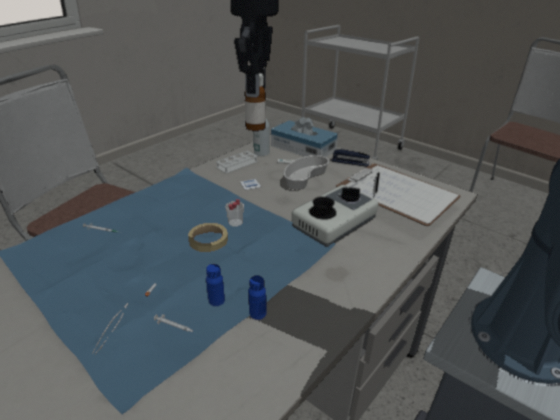

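The bottle is held upright in the jaws: scene (256,105), wrist cap at (280,290). Next I tilt by turning about the forearm axis, testing the direction first.

{"op": "drive_tool", "data": {
  "increments": [
    [-0.001,-0.021,-0.006,0,1.35,-4.8,-1],
    [-0.003,-0.042,-0.0119,0,2.7,-9.6,-1],
    [-0.003,-0.042,-0.0119,0,2.7,-9.6,-1],
    [-0.003,-0.042,-0.0119,0,2.7,-9.6,-1]
  ]
}}

```text
time_s: 4.97
eef_pos: [0.4921, 0.3624, 0.4429]
eef_rot: [-0.06, 0.664, 0.367, -0.649]
wrist_force: [-0.6, 0.1, -2.4]
opening: 0.364
```

Run:
```python
from w import *
o=ctrl.get_obs();summ(o);print(toolT(o)[:3,:3].round(3))
```

```text
t 4.97 pos [0.4921 0.3624 0.4429] q [0.098 0.053 1.412 0.619 1.712 1.288] F [-0.6  0.1 -2.4] M [-0.43 -0.13  0.06] open 0.364
[[-0.111  0.41  -0.905]
 [ 0.566 -0.723 -0.396]
 [-0.817 -0.557 -0.151]]
```

{"op": "drive_tool", "data": {
  "increments": [
    [-0.003,-0.042,-0.0119,0,2.7,-9.6,-1],
    [-0.003,-0.042,-0.0119,0,2.7,-9.6,-1],
    [-0.003,-0.042,-0.0119,0,2.7,-9.6,-1],
    [-0.003,-0.042,-0.0119,0,2.7,-9.6,-1],
    [-0.003,-0.042,-0.0119,0,2.7,-9.6,-1],
    [-0.003,-0.042,-0.0119,0,2.7,-9.6,-1],
    [-0.003,-0.042,-0.0119,0,2.7,-9.6,-1],
    [-0.003,-0.042,-0.0119,0,2.7,-9.6,-1],
    [-0.003,-0.042,-0.0119,0,2.7,-9.6,-1],
    [-0.003,-0.042,-0.0119,0,2.7,-9.6,-1]
  ]
}}

```text
time_s: 6.22
eef_pos: [0.4877, 0.4023, 0.8257]
eef_rot: [-0.593, 0.292, 0.712, -0.237]
wrist_force: [-0.1, 0.3, -0.8]
opening: 0.366
```

Run:
```python
from w import *
o=ctrl.get_obs();summ(o);print(toolT(o)[:3,:3].round(3))
```

```text
t 6.22 pos [0.4877 0.4023 0.8257] q [0.09  0.11  1.614 2.344 1.743 1.26 ] F [-0.1  0.3 -0.8] M [-0.54 -0.04  0.04] open 0.366
[[-0.127  0.135 -0.983]
 [ 0.696  0.718  0.009]
 [ 0.706 -0.683 -0.185]]
```

{"op": "drive_tool", "data": {
  "increments": [
    [-0.003,-0.042,-0.0119,0,2.7,-9.6,-1],
    [0,0,0,0,0,0,-1],
    [0,0,0,0,0,0,-1],
    [0,0,0,0,0,0,-1],
    [0,0,0,0,0,0,-1],
    [0,0,0,0,0,0,-1],
    [0,0,0,0,0,0,-1]
  ]
}}

```text
time_s: 7.1
eef_pos: [0.4921, 0.3708, 0.8566]
eef_rot: [-0.624, 0.239, 0.722, -0.18]
wrist_force: [0.7, 0.4, -0.6]
opening: 0.369
```

Run:
```python
from w import *
o,c,T,q=wrist("w3");summ(o);print(toolT(o)[:3,:3].round(3))
c=camera("top");cv2.imwrite("pics/t3.png",c["img"][:,:,::-1])
```

```text
t 7.10 pos [0.4921 0.3708 0.8566] q [0.111 0.118 1.617 2.514 1.748 1.263] F [ 0.7  0.4 -0.6] M [-0.39 -0.06  0.06] open 0.369
[[-0.108  0.12  -0.987]
 [ 0.569  0.821  0.037]
 [ 0.815 -0.558 -0.157]]
```

View pics/w3.png

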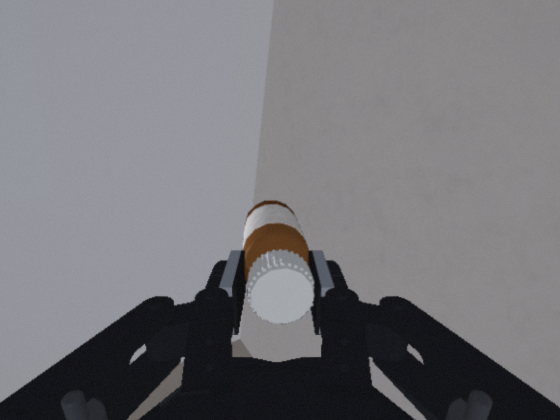

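View pics/t3.png

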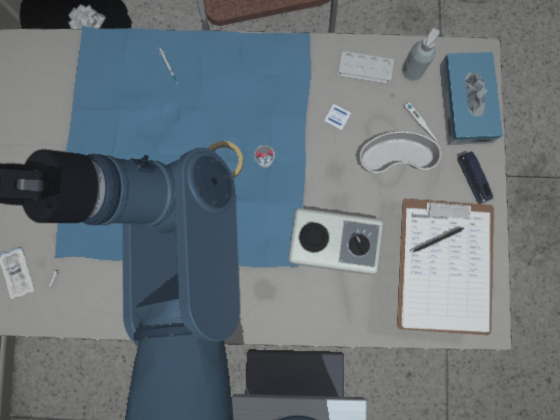

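The wrist picture shows the bottle firmly in the jaws with its cap at (280,292). The tool points 55° up, so the cap is about 55° below level. Turning back.

{"op": "drive_tool", "data": {
  "increments": [
    [-0.003,0.042,0.0119,0,-2.7,9.6,-1],
    [-0.003,0.042,0.0119,0,-2.7,9.6,-1],
    [-0.003,0.042,0.0119,0,-2.7,9.6,-1],
    [-0.003,0.042,0.0119,0,-2.7,9.6,-1],
    [-0.003,0.042,0.0119,0,-2.7,9.6,-1],
    [-0.003,0.042,0.0119,0,-2.7,9.6,-1],
    [-0.003,0.042,0.0119,0,-2.7,9.6,-1],
    [-0.003,0.042,0.0119,0,-2.7,9.6,-1],
    [-0.003,0.042,0.0119,0,-2.7,9.6,-1],
    [-0.003,0.042,0.0119,0,-2.7,9.6,-1]
  ]
}}

```text
time_s: 8.45
eef_pos: [0.4843, 0.4077, 0.4726]
eef_rot: [-0.118, 0.649, 0.417, -0.625]
wrist_force: [0.2, 0.4, -0.8]
opening: 0.365
```

{"op": "drive_tool", "data": {
  "increments": [
    [-0.003,0.042,0.0119,0,-2.7,9.6,-1],
    [-0.003,0.042,0.0119,0,-2.7,9.6,-1],
    [-0.003,0.042,0.0119,0,-2.7,9.6,-1],
    [-0.003,0.042,0.0119,0,-2.7,9.6,-1],
    [-0.001,0.021,0.006,0,-1.35,4.8,-1],
    [0,0,0,0,0,0,-1],
    [0,0,0,0,0,0,-1]
  ]
}}

```text
time_s: 9.32
eef_pos: [0.5163, 0.2363, 0.3975]
eef_rot: [0.161, 0.688, 0.163, -0.688]
wrist_force: [0.6, -0.8, -1.1]
opening: 0.365
```

```bash
cat >> w.py <<'E'
def goto(o,p,yawy=None):
    """tool-frame shift & turn (deg) to reach p with tool down and tool-y yaw"""
    T=toolT(o)
    if yawy is None: yawy=np.arctan2(T[1,1],T[0,1])
    y=np.array([np.cos(yawy),np.sin(yawy),0]);x=np.array([0,0,-1.]);z=np.cross(x,y)
    Rg=np.c_[x,y,z]
    print("shift",(T[:3,:3].T@(np.array(p)-T[:3,3])).round(4),"turn",np.degrees(R.from_matrix(T[:3,:3].T@Rg).as_rotvec()).round(2),"yaw",round(yawy,4))
E
python3 - <<'E'
from w import *
o=ctrl.get_obs();summ(o);print(toolT(o)[:3,:3].round(3))
goto(o,[.5262,-.0232,.30])
E
```

```text
t 9.32 pos [0.5163 0.2363 0.3975] q [0.219 0.077 1.355 0.002 1.709 1.328] F [ 0.6 -0.8 -1.1] M [-0.03  0.04  0.01] open 0.365
[[-0.     0.446 -0.895]
 [ 0.002 -0.895 -0.446]
 [-1.    -0.002 -0.001]]
shift [0.0969 0.2369 0.1068] turn [-0.   -0.03  0.12] yaw -1.1089
```

Run:
```python
from w import *
for n in("w1","w2"):
    c=dict(np.load(n+".npz"));T=c["T"]
    D=c["depth"];v,u=np.mgrid[0:420,0:560];oo,d=ray(c,np.c_[u.ravel(),v.ravel()],T)
    q=(oo+d*D.reshape(-1,1));q[D.ravel()<=0]=np.nan
    k=sel(q,.09,.003,.45,.6,-.08,.03);print("rim",len(k),k.mean(0),cv2.minEnclosingCircle(k[:,:2].astype(np.float32)))
    k=sel(q,.0915,.004,.45,.6,-.2,-.09);print("bar",len(k),cv2.minAreaRect(k[:,:2].astype(np.float32)) if len(k) else 0)
    k=sel(q,.06,.003,.4,.65,-.25,.06);print("deck",len(k),k[:,2].mean(),cv2.minAreaRect(k[:,:2].astype(np.float32)))
    # bottle in hand (w2)
    if n=="w2":
        Q=(np.linalg.inv(T)@np.c_[q,np.ones(len(q))].T).T
        H=c["hand_eye"]; t=(H@Q.T).T[:,:3]
        m=(u.ravel()>240)&(u.ravel()<320)&(v.ravel()>195)&(v.ravel()<325)&(abs(t[:,1])<.02)&(t[:,0]<.05)&(t[:,0]>-.08)
        cap=t[m&(t[:,0]<-.040)];print("tool pts cap",len(cap),cap.min(0),cap.max(0),np.median(cap,0))
        top=t[m]; 
        for a in np.arange(-.06,.045,.01):
            s=top[(top[:,0]>=a)&(top[:,0]<a+.01)]
            if len(s): print(round(a,3),len(s),"z min",np.percentile(s[:,2],2).round(4),"z max",s[:,2].max().round(4),"y",np.percentile(s[:,1],[1,99]).round(4))
```

```text
rim 749 [ 0.52654628 -0.02724003  0.08949878] ((0.5263564586639404, -0.024753713980317116), 0.029098989441990852)
bar 250 ((0.509972870349884, -0.12836487591266632), (0.0470733568072319, 0.011822579428553581), 29.986295700073242)
deck 7707 0.06029955018120051 ((0.5212260484695435, -0.07605162262916565), (0.20705221593379974, 0.12508957087993622), 83.66199493408203)
rim 289 [ 0.52556179 -0.02733399  0.08951342] ((0.5268214344978333, -0.02464635670185089), 0.029154233634471893)
bar 157 ((0.5098970532417297, -0.1286347210407257), (0.04585783928632736, 0.011150715872645378), 30.70018196105957)
deck 5254 0.06027076065631515 ((0.5202563405036926, -0.07693762332201004), (0.20725151896476746, 0.12664756178855896), 83.48734283447266)
tool pts cap 4248 [-0.05995251 -0.01562393 -0.01736488] [-0.04000102  0.01890949  0.01244498] [-0.05176671  0.00289446 -0.00609978]
-0.06 3229 z min -0.0152 z max 0.0112 y [-0.0107  0.0169]
-0.05 1019 z min -0.0169 z max 0.0124 y [-0.0156  0.0181]
-0.04 692 z min -0.0167 z max 0.0105 y [-0.0158  0.0195]
-0.03 1266 z min -0.0196 z max 0.0103 y [-0.0155  0.0188]
-0.02 386 z min -0.0198 z max -0.0055 y [-0.0166  0.0149]
-0.01 385 z min -0.0198 z max -0.0035 y [-0.0184  0.0146]
0.0 292 z min -0.0197 z max -0.0036 y [-0.0191  0.0137]
0.01 246 z min -0.0195 z max -0.0033 y [-0.0197  0.0131]
0.02 182 z min -0.0193 z max -0.0065 y [-0.0194  0.0124]
0.03 155 z min -0.0188 z max -0.0069 y [-0.0195  0.0111]
0.04 2 z min -0.0162 z max -0.0156 y [0.0048 0.0061]
```

Run:
```python
from w import *
a=cv2.imread("pics/w2.png")[180:360,180:380];b=cv2.imread("pics/s2.png")[20:160,200:320]
cv2.imwrite("pics/crop2.png",np.hstack([cv2.resize(a,(500,450),interpolation=cv2.INTER_CUBIC),cv2.resize(b,(300,350),interpolation=cv2.INTER_CUBIC).__class__(0) if 0 else cv2.copyMakeBorder(cv2.resize(b,(300,350),interpolation=cv2.INTER_CUBIC),0,100,0,0,cv2.BORDER_CONSTANT)]))
```

```text
(no output)
```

View pics/crop2.png

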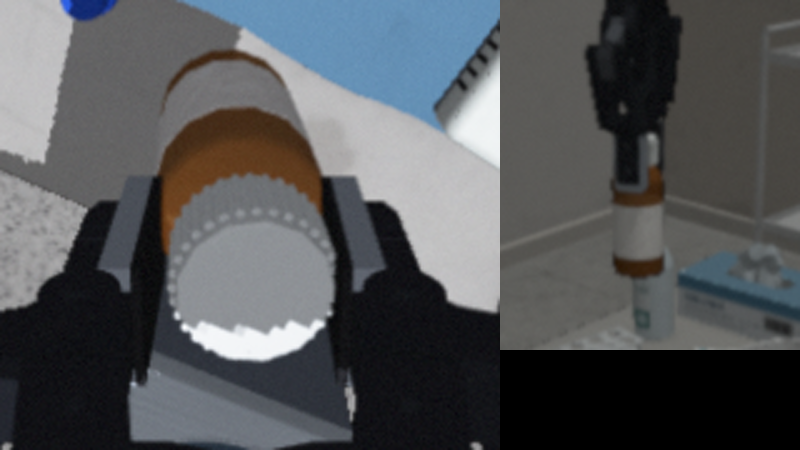

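Run:
```python
from w import *
c=dict(np.load("w2.npz"));H=c["hand_eye"]
for uv in [(232,252),(238,252),(242,253),(244,262),(238,290),(226,285),(312,252),(318,252),(324,252),(330,290),(280,225),(280,260),(280,300),(275,212)]:
    o,d=ray(c,[uv],H);print(uv,(o+d[0]*c["depth"][uv[1],uv[0]]).round(4))
s=camera("scene");np.savez("s3.npz",**s);cv2.imwrite("pics/s3.png",s["img"][:,:,::-1])
b=s["img"][:,:,::-1][20:170,190:330];cv2.imwrite("pics/s3c.png",cv2.resize(b,None,fx=5,fy=4.0,interpolation=cv2.INTER_CUBIC)[:600,:800])
```

```text
(232, 252) [-0.0286 -0.0209 -0.0118]
(238, 252) [-0.0273 -0.0182 -0.0112]
(242, 253) [-0.0284 -0.0161 -0.0112]
(244, 262) [-0.0282 -0.0154 -0.0063]
(238, 290) [-0.0515 -0.0156 -0.0055]
(226, 285) [-0.0579 -0.0192 -0.0118]
(312, 252) [-0.029   0.0171 -0.0119]
(318, 252) [-0.027   0.0202 -0.011 ]
(324, 252) [0.4027 0.0953 0.1942]
(330, 290) [-0.0627  0.0201 -0.0125]
(280, 225) [-0.0129  0.0021 -0.0196]
(280, 260) [-0.0454  0.0017 -0.0161]
(280, 300) [-0.0519  0.0017 -0.001 ]
(275, 212) [ 0.0092 -0.0006 -0.0193]
```

View pics/s3c.png

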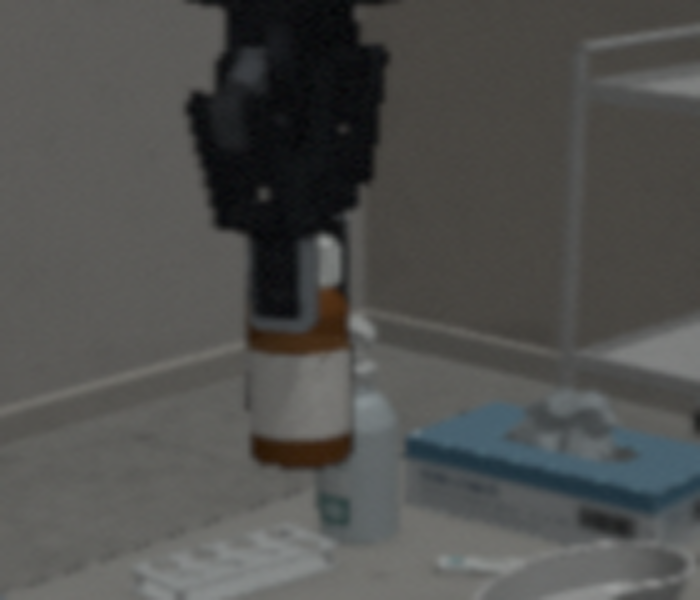

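```bash
python3 - <<'E'
from w import *
for n,pts in(("w2",[(280,345),(240,350),(250,262),(237,256),(237,270),(320,270)]),("w1",[(195,260),(205,258),(212,262),(210,280),(345,260),(355,260),(350,280),(190,290),(280,365)])):
    c=dict(np.load(n+".npz"));H=c["hand_eye"]
    for uv in pts:
        o,d=ray(c,[uv],H);print(n,uv,(o+d[0]*c["depth"][uv[1],uv[0]]).round(4), c["depth"][uv[1],uv[0]].round(4))
E
python3 - <<'E'
import cv2
a=cv2.imread("pics/w1.png")[230:400,150:410];cv2.imwrite("pics/w1c.png",cv2.resize(a,None,fx=3,fy=3,interpolation=cv2.INTER_CUBIC))
E
```

```text
w2 (280, 345) [0.4024 0.0081 0.4231] 0.6881
w2 (240, 350) [ 0.403  -0.0822  0.438 ] 0.6932
w2 (250, 262) [-0.0295 -0.0124 -0.007 ] 0.1481
w2 (237, 256) [-0.0319 -0.0181 -0.0113] 0.1445
w2 (237, 270) [-0.0459 -0.0164 -0.0117] 0.131
w2 (320, 270) [-0.0464  0.0185 -0.0119] 0.1305
w1 (195, 260) [ 0.1886 -0.102   0.103 ] 0.389
w1 (205, 258) [-0.0338 -0.0326 -0.0112] 0.1427
w1 (212, 262) [-0.0328 -0.0298 -0.0087] 0.1444
w1 (210, 280) [-0.039  -0.0299 -0.0028] 0.1402
w1 (345, 260) [-0.0365  0.0312 -0.0115] 0.14
w1 (355, 260) [-0.038   0.0353 -0.0122] 0.1384
w1 (350, 280) [-0.0528  0.0299 -0.0108] 0.1247
w1 (190, 290) [-0.0602 -0.0327 -0.0109] 0.1175
w1 (280, 365) [-0.0964  0.0012 -0.0103] 0.0831
```

View pics/w1c.png

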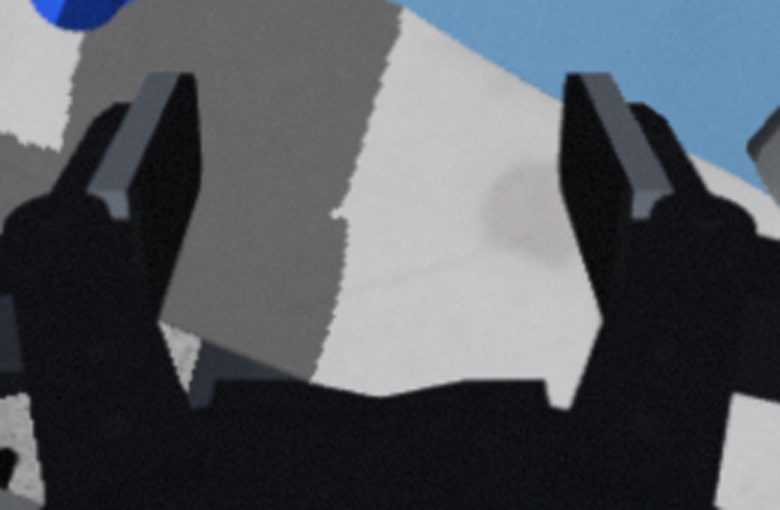

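```bash
cat >> w.py <<'E'
def axisfit(n,u0=235,u1=325,v0=195,v1=330,show=True):
    from scipy.optimize import least_squares
    c=dict(np.load(n+".npz"));H=c["hand_eye"];D=c["depth"];v,u=np.mgrid[v0:v1,u0:u1]
    o,d=ray(c,np.c_[u.ravel(),v.ravel()],H);t=o+d*D[v0:v1,u0:u1].reshape(-1,1)
    m=(t[:,0]>-.022)&(t[:,0]<.036)&(t[:,2]<-.005)&(abs(t[:,1])<.022)
    p=t[m]
    f=lambda a:np.hypot(p[:,1]-a[0]-a[1]*p[:,0],p[:,2]-a[2]-a[3]*p[:,0])-.018
    r=least_squares(f,[0,0,0,0],loss="soft_l1",f_scale=.001)
    cap=t[(t[:,0]<-.049)&(t[:,0]>-.058)&(abs(t[:,1])<.02)&(abs(t[:,2])<.02)]
    print("axis y0,dy/dx,z0,dz/dx",r.x.round(4),len(p),"rms",np.sqrt((r.fun**2).mean()).round(5),"cap",len(cap),np.median(cap[:,0]).round(4),cv2.minEnclosingCircle(cap[:,1:].astype(np.float32)))
    return r.x
E
python3 -c "
from w import *
axisfit('w2');axisfit('w3')"
```

```text
axis y0,dy/dx,z0,dz/dx [-0.0011 -0.0682 -0.0015  0.0124] 1691 rms 0.00024 cap 3512 -0.052 ((0.001683905953541398, -0.0012406398309394717), 0.02105732075870037)
axis y0,dy/dx,z0,dz/dx [-0.001  -0.0677 -0.0018  0.0141] 1700 rms 0.00025 cap 3564 -0.0518 ((0.0012423527659848332, -0.0017250428209081292), 0.020830081775784492)
```

```bash
cat >> w.py <<'E'
def place(o,base,a,xcap,target):
    """tool-frame turn to make bottle upright and shift to bring its base centre to target"""
    T=toolT(o);d=np.array([1,a[1],a[3]]);d/=np.linalg.norm(d)
    dw=T[:3,:3]@d;rv=np.cross(dw,[0,0,-1.]);rv*=np.arcsin(min(1,np.linalg.norm(rv)))/max(1e-9,np.linalg.norm(rv))
    Rn=R.from_rotvec(rv).as_matrix()@T[:3,:3]
    xb=xcap+.094*d[0];b=np.array([xb,a[0]+a[1]*xb,a[2]+a[3]*xb])
    p=np.array(target)-Rn@b
    print("base now",(T[:3,3]+T[:3,:3]@b).round(4),"tilt deg",np.degrees(np.linalg.norm(rv)).round(2),"| shift(old frame)",(T[:3,:3].T@(p-T[:3,3])).round(4),"shift(new frame)",(Rn.T@(p-T[:3,3])).round(4),"turn",np.degrees(T[:3,:3].T@rv).round(2),"tcp",p.round(4))
E
python3 -c "
from w import *
o=ctrl.get_obs();summ(o)
place(o,0,[-.001,-.068,-.0016,.013],-.052,[.5265,-.0243,.125])"
```

```text
t 9.38 pos [0.5164 0.236  0.3975] q [0.219 0.077 1.355 0.002 1.709 1.328] F [ 0.9  0.3 -0.5] M [-0.02 -0.04  0.05] open 0.363
base now [0.5156 0.24   0.3557] tilt deg 4.06 | shift(old frame) [0.2301 0.239  0.1086] shift(new frame) [0.2448 0.2224 0.1116] turn [-0.    0.72  3.99] tcp [ 0.5255 -0.0259  0.1669]
```

{"op": "drive_tool", "data": {
  "increments": [
    [0.02,0.03,0.013,0,0,0,-1],
    [0.035,0.042,0.019,0,0,0,-1],
    [0.035,0.042,0.019,0,0,0,-1],
    [0.035,0.042,0.019,0,0,0,-1],
    [0.035,0.042,0.019,0,0,0,-1],
    [0.035,0.026,0.013,0,0,0,-1],
    [0.035,0.015,0.0066,0,0.7,4,-1],
    [0,0,0,0,0,0,-1],
    [0,0,0,0,0,0,-1]
  ]
}}

```text
time_s: 10.5
eef_pos: [0.5267, -0.0263, 0.1691]
eef_rot: [0.184, 0.698, 0.139, -0.677]
wrist_force: [-1.1, -0.4, -0.9]
opening: 0.366
```

Run:
```python
from w import *
o,c,T,q=wrist("w4");summ(o)
a=axisfit("w4");place(o,0,a,-.052,[.5265,-.0243,.125])
k=sel(q,.09,.003,.48,.58,-.07,.02);print("rim",len(k),k.mean(0),cv2.minEnclosingCircle(k[:,:2].astype(np.float32)))
s=camera("scene");np.savez("s4.npz",**s);cv2.imwrite("pics/s4.png",cv2.resize(s["img"][:,:,::-1][60:260,220:420],None,fx=3,fy=3,interpolation=cv2.INTER_CUBIC))
```

```text
t 10.50 pos [ 0.5267 -0.0263  0.1691] q [-0.247  0.083  1.806 -0.047  1.196  0.879] F [-1.1 -0.4 -0.9] M [ 0.01 -0.01 -0.01] open 0.366
axis y0,dy/dx,z0,dz/dx [-0.001  -0.0669 -0.0015  0.0126] 1691 rms 0.00025 cap 3543 -0.052 ((0.0015389351174235344, -0.0013518650084733963), 0.021098408848047256)
base now [ 0.5277 -0.0248  0.1272] tilt deg 0.18 | shift(old frame) [ 0.0021 -0.001   0.0008] shift(new frame) [ 0.0021 -0.001   0.0008] turn [-0.   -0.09 -0.16] tcp [ 0.5256 -0.0259  0.1669]
rim 840 [ 0.53547576 -0.01889555  0.08955447] ((0.5271095633506775, -0.024865562096238136), 0.028430117294192314)
```

View pics/w4.png

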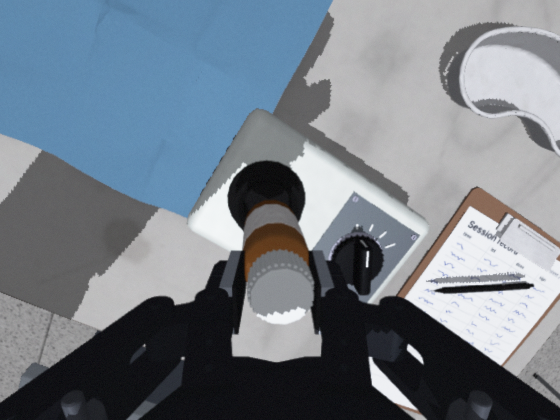

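View pics/s4.png

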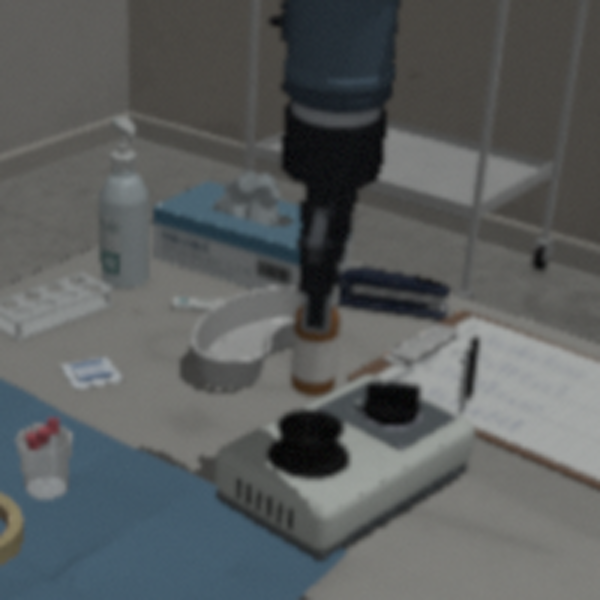

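{"op": "drive_tool", "data": {
  "increments": [
    [0.02,-0.0019,0.0009,0,0,0,-1],
    [0.015,-0.001,0.0002,0,0,0,-1],
    [0.01,-0.0007,0.0001,0,0,0,-1],
    [0.009,-0.0006,0.0001,0,0,0,-1],
    [0,0,0,0,0,0,-1]
  ]
}}

```text
time_s: 11.22
eef_pos: [0.5247, -0.0265, 0.1127]
eef_rot: [0.185, 0.697, 0.139, -0.678]
wrist_force: [0.1, -0.4, -0.8]
opening: 0.363
```

Run:
```python
from w import *
o,c,T,q=wrist("w5");summ(o)
a=axisfit("w5",v0=215);place(o,0,[-.001,-.067,-.0015,.0126],-.052,[.5268,-.0247,.068])
```

```text
t 11.22 pos [ 0.5247 -0.0265  0.1127] q [-0.247  0.154  1.854 -0.051  1.08   0.885] F [ 0.1 -0.4 -0.8] M [ 0.08  0.04 -0.  ] open 0.363
axis y0,dy/dx,z0,dz/dx [-0.0006 -0.02   -0.0019 -0.0274] 1317 rms 0.00114 cap 3526 -0.0521 ((0.0015963546466082335, -0.0011264049680903554), 0.021101702004671097)
base now [ 0.5256 -0.0251  0.0708] tilt deg 0.14 | shift(old frame) [ 0.0028  0.0001 -0.0012] shift(new frame) [ 0.0028  0.0001 -0.0012] turn [ 0.01  0.07 -0.12] tcp [ 0.5259 -0.0263  0.1099]
```

View pics/w5.png

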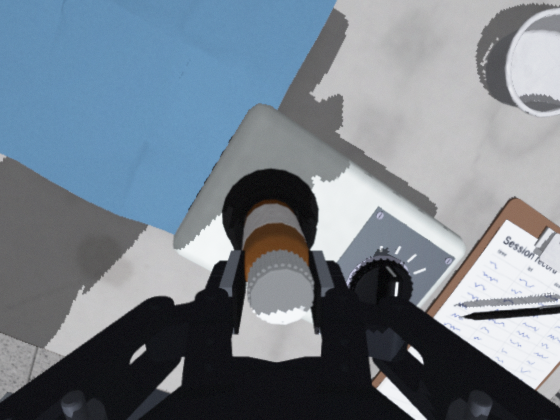

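The bottle is inside the cup ring (rim around (270,210)) with no contact force. I'll lower the last few millimetres.

{"op": "drive_tool", "data": {
  "increments": [
    [0.002,0,-0.0005,0,0,0,-1],
    [0.0015,0,-0.0003,0,0,0,-1],
    [0,0,0,0,0,0,-1]
  ]
}}

```text
time_s: 11.65
eef_pos: [0.526, -0.0265, 0.1101]
eef_rot: [0.185, 0.698, 0.139, -0.678]
wrist_force: [-0.1, 0.5, -1.2]
opening: 0.364
```

Run:
```python
from w import *
summ(ctrl.get_obs())
```

```text
t 11.65 pos [ 0.526  -0.0265  0.1101] q [-0.246  0.16   1.854 -0.051  1.074  0.886] F [-0.1  0.5 -1.2] M [-0.02  0.03  0.01] open 0.364
```

{"op": "drive_tool", "data": {
  "increments": [
    [0.001,0,0,0,0,0,-1],
    [0,0,0,0,0,0,-0.2],
    [0,0,0,0,0,0,-0.1],
    [0,0,0,0,0,0,0.1],
    [0,0,0,0,0,0,0.4],
    [0,0,0,0,0,0,0.4]
  ]
}}

```text
time_s: 12.4
eef_pos: [0.5258, -0.0265, 0.1088]
eef_rot: [0.185, 0.698, 0.139, -0.678]
wrist_force: [-0.1, 0.4, -0.5]
opening: 0.7
```

Run:
```python
from w import *
o,c,T,q=wrist("w6");summ(o)
s=camera("scene");cv2.imwrite("pics/s6.png",cv2.resize(s["img"][:,:,::-1][60:260,220:420],None,fx=3,fy=3,interpolation=cv2.INTER_CUBIC))
```

```text
t 12.40 pos [ 0.5258 -0.0265  0.1088] q [-0.246  0.161  1.855 -0.051  1.071  0.886] F [-0.1  0.4 -0.5] M [-0.01  0.02  0.01] open 0.700
```

View pics/w6.png

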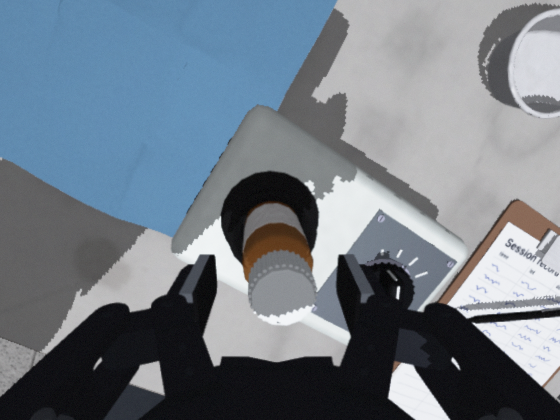

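View pics/s6.png

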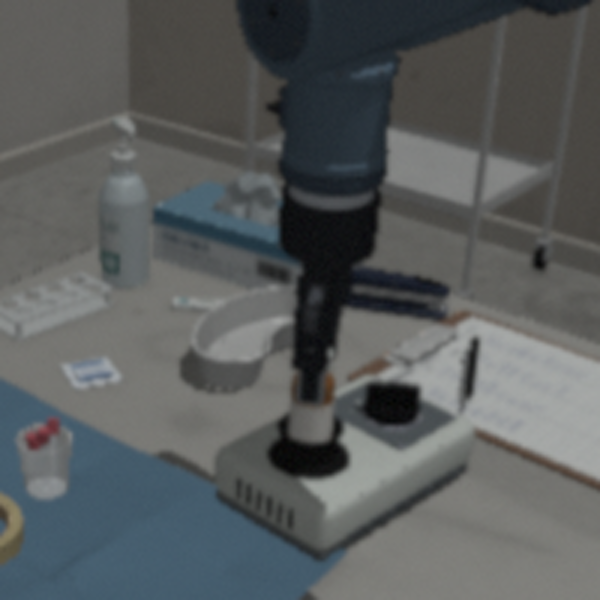

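The bottle stands upright in the cup, with the fingers open and clear. Next I retract upward.

{"op": "drive_tool", "data": {
  "increments": [
    [-0.02,0.0014,-0.0002,0,0,0,0.4],
    [-0.05,0.0034,-0.0006,0,0,0,0.4],
    [-0.06,0.0041,-0.0007,0,0,0,0.4],
    [-0.02,0.0014,-0.0002,0,-0.7,-4,0.4],
    [0,0,0,0,0,0,0.4]
  ]
}}

```text
time_s: 13.12
eef_pos: [0.5272, -0.0275, 0.2611]
eef_rot: [0.162, 0.69, 0.161, -0.687]
wrist_force: [0.2, 0.6, 0.2]
opening: 0.697
```

Run:
```python
from w import *
o,c,T,q=wrist("w7");summ(o)
k=sel(q,.162,.006,.48,.58,-.07,.02);print("cap",len(k),k.mean(0),k.min(0),k.max(0))
k=sel(q,.0915,.004,.45,.6,-.2,-.09);print("bar",len(k),cv2.minAreaRect(k[:,:2].astype(np.float32)) if len(k) else 0)
goto(o,[.5103,-.1282,.19],-1.066)
```

```text
t 13.12 pos [ 0.5272 -0.0275  0.2611] q [-0.277  0.032  1.668 -0.     1.437  0.833] F [0.2 0.6 0.2] M [0.04 0.02 0.  ] open 0.697
cap 796 [ 0.52869032 -0.02454684  0.16164693] [ 0.51352782 -0.03916599  0.1565271 ] [ 0.54229116 -0.01060485  0.16455298]
bar 399 ((0.5115256309509277, -0.1286156326532364), (0.0480252243578434, 0.012349274009466171), 28.10504913330078)
shift [0.0712 0.0825 0.0601] turn [-2.53 -0.18 -0.19] yaw -1.066
```

View pics/w7.png

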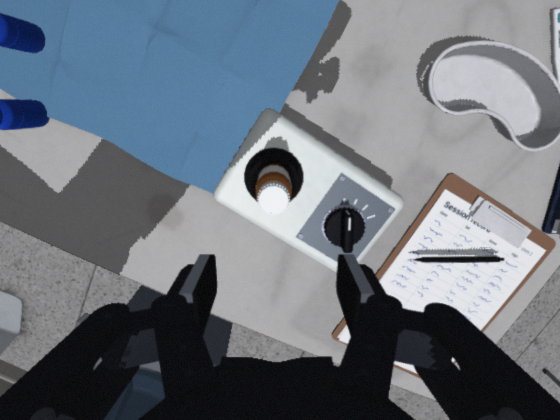

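Run:
```python
from w import *
for n in("w1","w2"):
    c=dict(np.load(n+".npz"));H=c["hand_eye"];D=c["depth"];v,u=np.mgrid[0:420,0:560]
    o,d=ray(c,np.c_[u.ravel(),v.ravel()],H);t=o+d*D.reshape(-1,1);t=t[(D.ravel()>0)&(D.ravel()<.2)]
    for a in np.arange(-.15,0,.01):
        s=t[(t[:,0]>=a)&(t[:,0]<a+.01)]
        if len(s):print(n,a.round(3),len(s),"y",s[:,1].min().round(3),s[:,1].max().round(3),"z",s[:,2].min().round(3),s[:,2].max().round(3))
```

```text
w1 -0.13 134 y -0.02 0.021 z -0.022 -0.02
w1 -0.12 8766 y -0.066 0.068 z -0.022 -0.005
w1 -0.11 12790 y -0.067 0.067 z -0.019 0.008
w1 -0.1 8729 y -0.066 0.065 z -0.019 0.013
w1 -0.09 6524 y -0.064 0.064 z -0.018 0.013
w1 -0.08 5072 y -0.062 0.063 z -0.015 0.012
w1 -0.07 1317 y -0.052 0.053 z -0.014 0.01
w1 -0.06 1258 y -0.043 0.044 z -0.012 0.012
w1 -0.05 1118 y -0.043 0.044 z -0.012 0.011
w1 -0.04 853 y -0.043 0.044 z -0.012 0.011
w1 -0.03 165 y -0.035 0.036 z -0.011 0.01
w2 -0.13 111 y -0.019 0.02 z -0.021 -0.02
w2 -0.12 9722 y -0.065 0.067 z -0.021 -0.005
w2 -0.11 12182 y -0.065 0.065 z -0.019 0.007
w2 -0.1 9720 y -0.06 0.06 z -0.019 0.013
w2 -0.09 4748 y -0.056 0.057 z -0.018 0.013
w2 -0.08 6794 y -0.052 0.052 z -0.015 0.013
w2 -0.07 1735 y -0.047 0.047 z -0.015 0.007
w2 -0.06 4204 y -0.029 0.029 z -0.017 0.011
w2 -0.05 1689 y -0.029 0.029 z -0.017 0.012
w2 -0.04 1136 y -0.029 0.029 z -0.017 0.011
w2 -0.03 1372 y -0.028 0.028 z -0.02 0.01
w2 -0.02 386 y -0.018 0.015 z -0.02 -0.006
w2 -0.01 385 y -0.019 0.016 z -0.02 -0.004
```

{"op": "drive_tool", "data": {
  "increments": [
    [0,0.03,0.02,-2.5,0,0,0.0],
    [0.02,0.033,0.0245,0,0,0,0.0],
    [0.0512,0.02,0.015,0,0,0,0.0],
    [0.05,0,0,0,0,0,0.0],
    [0.03,0,0,0,0,0,0.0],
    [0,0,0,0,0,0,0.0]
  ]
}}

```text
time_s: 13.92
eef_pos: [0.5085, -0.1258, 0.1036]
eef_rot: [-0.175, -0.682, -0.179, 0.687]
wrist_force: [-0.4, -0.1, -0.3]
opening: 0.497
```

Run:
```python
from w import *
o,c,T,q=wrist("w8");summ(o)
k=sel(q,.0915,.004,.45,.6,-.2,-.09);print("bar",len(k),cv2.minAreaRect(k[:,:2].astype(np.float32)) if len(k) else 0)
goto(o,[.511,-.1284,.056],-1.066)
```

```text
t 13.93 pos [ 0.5085 -0.1258  0.1036] q [-4.690e-01  2.000e-01  1.820e+00 -1.000e-03  1.131e+00  5.970e-01] F [-0.4 -0.1 -0.3] M [ 0.02 -0.01  0.03] open 0.497
bar 1359 ((0.5115543603897095, -0.129676952958107), (0.04729814827442169, 0.011975811794400215), 27.837650299072266)
shift [ 0.0475  0.0038 -0.0012] turn [0.04 0.31 0.4 ] yaw -1.066
```

View pics/w8.png

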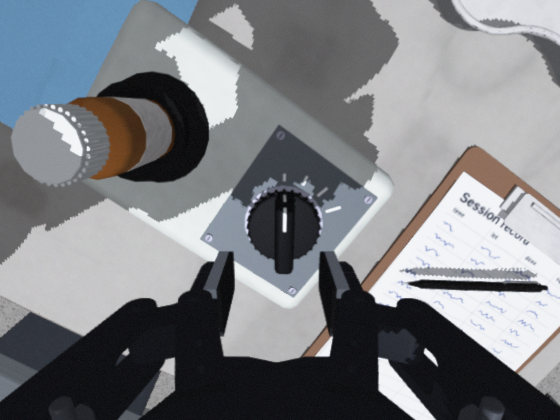

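The grip bar at (284,240) is aligned between the fingers, whose pads are at (228,255) and (330,255). I'll descend and close.

{"op": "drive_tool", "data": {
  "increments": [
    [0.02,0.0045,-0.0015,0,0.3,0.4,0.0],
    [0.02,0,0,0,0,0,0.0],
    [0.0075,0,0,0,0,0,0.0],
    [0,0,0,0,0,0,0.0]
  ]
}}

```text
time_s: 14.48
eef_pos: [0.5162, -0.1309, 0.0611]
eef_rot: [0.179, 0.687, 0.175, -0.682]
wrist_force: [0.1, -0.1, 0.5]
opening: 0.498
```

Run:
```python
from w import *
o,c,T,q=wrist("w9");summ(o)
goto(o,[.511,-.1287,.056],-1.066)
c=dict(np.load("w9.npz"));H=c["hand_eye"];D=c["depth"];v,u=np.mgrid[0:420,0:560]
o2,d=ray(c,np.c_[u.ravel(),v.ravel()],H);t=o2+d*D.reshape(-1,1)
m=(D.ravel()>0)&(abs(t[:,1])>.018)&(abs(t[:,1])<.03)&(t[:,0]>-.06)&(t[:,0]<0)&(abs(t[:,2])<.012);print("tip x",np.percentile(t[m,0],[50,90,98,100]).round(4))
```

```text
t 14.47 pos [ 0.5162 -0.1309  0.0611] q [-0.472  0.27   1.835  0.     1.028  0.593] F [ 0.1 -0.1  0.5] M [0.05 0.01 0.04] open 0.498
shift [ 0.0051 -0.0045  0.0035] turn [ 0.05 -0.32 -0.43] yaw -1.066
tip x [-0.0415 -0.0098 -0.0002 -0.    ]
```

View pics/w9.png

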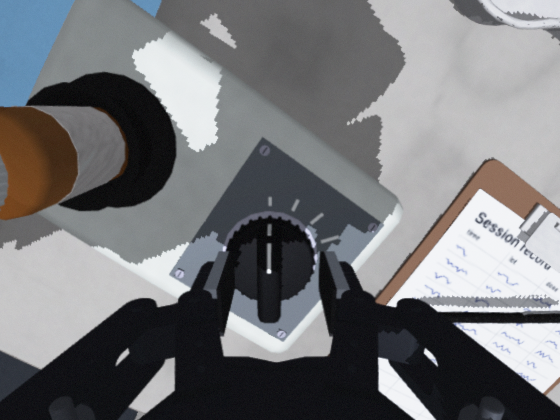

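{"op": "drive_tool", "data": {
  "increments": [
    [0.0025,-0.0045,0.0035,0,-0.3,-0.4,0.0],
    [0.0025,0,0,0,0,0,0.0],
    [0,0,0,0,0,0,0.0],
    [0,0,0,0,0,0,0.0]
  ]
}}

```text
time_s: 15.02
eef_pos: [0.5108, -0.1288, 0.0556]
eef_rot: [0.177, 0.685, 0.177, -0.685]
wrist_force: [0.5, 0.7, -0.1]
opening: 0.5
```

Run:
```python
from w import *
o,c,T,q=wrist("w10");summ(o)
k=sel(q,.0915,.004,.45,.6,-.2,-.09);print("bar",len(k),cv2.minAreaRect(k[:,:2].astype(np.float32)) if len(k) else 0)
goto(o,[.511,-.1287,.056],-1.066)
```

```text
t 15.03 pos [ 0.5108 -0.1288  0.0556] q [-0.473  0.273  1.844  0.     1.024  0.593] F [ 0.5  0.7 -0.1] M [-0.01 -0.02 -0.02] open 0.500
bar 2916 ((0.5158571004867554, -0.12790045142173767), (0.048859067261219025, 0.055265601724386215), 67.18276977539062)
shift [-0.0004 -0.     -0.0002] turn [ 0.03 -0.01 -0.01] yaw -1.066
```

View pics/w10.png

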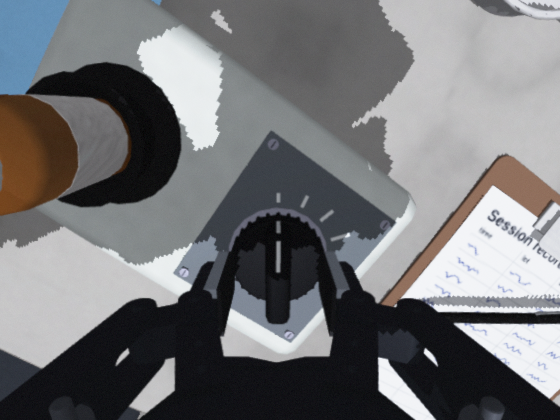

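The bar is now centred at (278,270) between the pads. Closing.

{"op": "drive_tool", "data": {
  "increments": [
    [0,0,0,0,0,0,-0.4],
    [0,0,0,0,0,0,-1],
    [0,0,0,0,0,0,-1],
    [0,0,0,0,0,0,-1]
  ]
}}

```text
time_s: 15.58
eef_pos: [0.5111, -0.1293, 0.0558]
eef_rot: [0.177, 0.685, 0.176, -0.684]
wrist_force: [0.9, -3.4, 1.2]
opening: 0.12
```

Run:
```python
from w import *
o,c,T,q=wrist("w11");summ(o)
```

```text
t 15.57 pos [ 0.5111 -0.1293  0.0558] q [-0.473  0.273  1.844 -0.     1.023  0.593] F [ 0.9 -3.4  1.2] M [-0.51 -0.02 -0.18] open 0.120
```

View pics/w11.png

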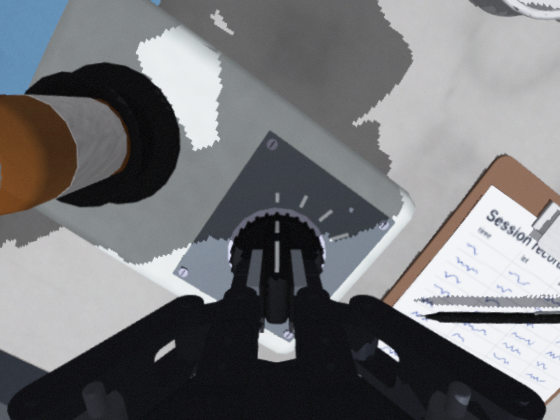

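{"op": "drive_tool", "data": {
  "increments": [
    [0,0,0,8,0,0,-1],
    [0,0,0,8,0,0,-1],
    [0,0,0,8,0,0,-1],
    [0,0,0,8,0,0,-1],
    [0,0,0,8,0,0,-1],
    [0,0,0,8,0,0,-1],
    [0,0,0,8,0,0,-1],
    [0,0,0,0,0,0,-1]
  ]
}}

```text
time_s: 16.62
eef_pos: [0.5112, -0.1299, 0.0558]
eef_rot: [-0.165, 0.688, -0.166, -0.687]
wrist_force: [0.5, -6.6, 0.4]
opening: 0.125
```

Run:
```python
from w import *
o,c,T,q=wrist("w12");summ(o)
Tt=toolT(o);print("y yaw",np.arctan2(Tt[1,1],Tt[0,1]),"turned",-1.066-np.arctan2(Tt[1,1],Tt[0,1]))
```

```text
t 16.62 pos [ 0.5112 -0.1299  0.0558] q [-0.473  0.274  1.843 -0.002  1.023  1.571] F [ 0.5 -6.6  0.4] M [-0.93 -0.08  0.26] open 0.125
y yaw -2.043473553323806 turned 0.9774735533238059
```

View pics/w12.png

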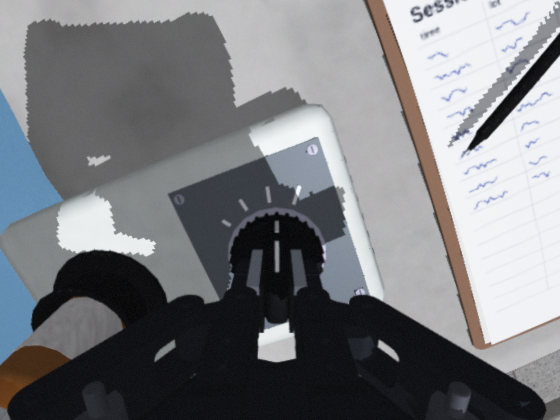

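The dial follows the tool: the bar's pointer line stays vertical in the view at (277,245), at about 0.98 rad. On to the third click.

{"op": "drive_tool", "data": {
  "increments": [
    [0,0,0,7,0,0,-1],
    [0,0,0,7,0,0,-1],
    [0,0,0,4.7,0,0,-1],
    [0,0,0,0,0,0,-1]
  ]
}}

```text
time_s: 17.18
eef_pos: [0.511, -0.1302, 0.0558]
eef_rot: [-0.274, 0.652, -0.276, -0.651]
wrist_force: [-0.1, -6.7, -0.7]
opening: 0.121
```

Run:
```python
from w import *
o,c,T,q=wrist("w13");summ(o)
Tt=toolT(o);print("turned",-1.066-np.arctan2(Tt[1,1],Tt[0,1]))
a=cv2.imread("pics/w13.png")[110:360,130:400];cv2.imwrite("pics/w13c.png",cv2.resize(a,None,fx=2.4,fy=2.4,interpolation=cv2.INTER_CUBIC))
```

```text
t 17.18 pos [ 0.511  -0.1302  0.0558] q [-0.473  0.273  1.844 -0.002  1.023  1.897] F [-0.1 -6.7 -0.7] M [-1.07 -0.03  0.28] open 0.121
turned 1.3031502959391223
```

View pics/w13c.png

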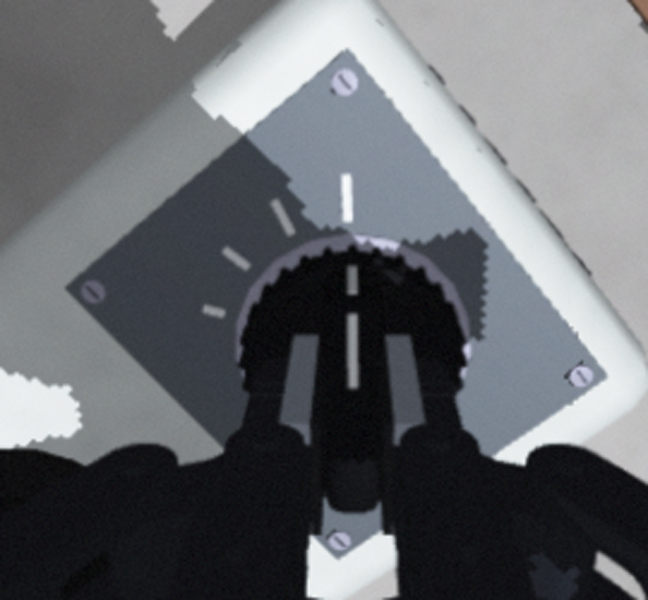

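Run:
```python
from w import *
def yaw(n,uv,z):
    c=dict(np.load(n+".npz"));p=plane(c,uv,z,c["T"]);d=p[0]-p[1];return np.arctan2(d[1],d[0])
print("bar",yaw("w13",[(277.1,241.3),(277.1,271.7)],.092),"tick",yaw("w13",[(274.2,182.9),(274.6,201.7)],.061),"expected third",.505-1.26)
# white line by mask before/after
for n in("w10","w11","w12","w13"):
    c=dict(np.load(n+".npz"));g=cv2.cvtColor(c["img"],cv2.COLOR_RGB2GRAY)
    m=np.zeros_like(g);m[236:275,268:288]=(g[236:275,268:288]>100)
    v,u=np.nonzero(m)
    if len(u)>10:
        vx,vy,x0,y0=cv2.fitLine(np.c_[u,v].astype(np.float32),cv2.DIST_L2,0,.01,.01).ravel()
        if vy>0: vx,vy=-vx,-vy
        print(n,len(u),yaw(n,[(x0+15*vx,y0+15*vy),(x0-15*vx,y0-15*vy)],.092))
```

```text
bar -0.7986892110968888 tick -0.780641509401702 expected third -0.755
w10 102 0.48582048858431676
w11 121 0.5034672409099241
w12 120 -0.4736147991811046
w13 117 -0.7969692394364657
```

{"op": "drive_tool", "data": {
  "increments": [
    [0,0,0,0,0,0,-1],
    [0,0,0,0,0,0,-1],
    [0,0,0,0,0,0,-1],
    [0,0,0,0,0,0,-1],
    [0,0,0,0,0,0,-1],
    [0,0,0,0,0,0,-1],
    [0,0,0,0,0,0,-1],
    [0,0,0,0,0,0,-1]
  ]
}}

```text
time_s: 18.23
eef_pos: [0.5111, -0.1302, 0.0558]
eef_rot: [-0.274, 0.652, -0.275, -0.651]
wrist_force: [0.2, -6.3, -0.8]
opening: 0.12
```

{"op": "drive_tool", "data": {
  "increments": [
    [0,0,0,0.8,0,0,-1],
    [0,0,0,0,0,0,-1],
    [0,0,0,0,0,0,-1],
    [0,0,0,0,0,0,-1],
    [0,0,0,0,0,0,-1],
    [0,0,0,0,0,0,-1],
    [0,0,0,0,0,0,-1],
    [0,0,0,0,0,0,-1],
    [0,0,0,0,0,0,-1],
    [0,0,0,0,0,0,-1]
  ]
}}

```text
time_s: 19.48
eef_pos: [0.511, -0.1301, 0.0558]
eef_rot: [-0.278, 0.65, -0.28, -0.649]
wrist_force: [-1.3, -6.2, -0.1]
opening: 0.123
```

{"op": "drive_tool", "data": {
  "increments": [
    [0,0,0,0,0,0,-1],
    [0,0,0,0,0,0,-1],
    [0,0,0,0,0,0,-1],
    [0,0,0,0,0,0,-1],
    [0,0,0,0,0,0,-1],
    [0,0,0,0,0,0,-1],
    [0,0,0,0,0,0,-1],
    [0,0,0,0,0,0,-1],
    [0,0,0,0,0,0,-1],
    [0,0,0,0,0,0,-1]
  ]
}}

```text
time_s: 20.72
eef_pos: [0.5111, -0.1302, 0.0558]
eef_rot: [-0.278, 0.65, -0.28, -0.649]
wrist_force: [-0.3, -6.8, -0.3]
opening: 0.12
```

{"op": "drive_tool", "data": {
  "increments": [
    [0,0,0,0,0,0,-1],
    [0,0,0,0,0,0,-1],
    [0,0,0,0,0,0,-1],
    [0,0,0,0,0,0,-1],
    [0,0,0,0,0,0,-1],
    [0,0,0,0,0,0,-1],
    [0,0,0,0,0,0,-1],
    [0,0,0,0,0,0,-1],
    [0,0,0,0,0,0,-1],
    [0,0,0,0,0,0,-1]
  ]
}}

```text
time_s: 21.98
eef_pos: [0.5111, -0.1302, 0.0558]
eef_rot: [-0.278, 0.65, -0.28, -0.649]
wrist_force: [-0.9, -7.0, 0.6]
opening: 0.123
```

Run:
```python
from w import *
o,c,T,q=wrist("w14");summ(o)
Tt=toolT(o);print("turned",-1.066-np.arctan2(Tt[1,1],Tt[0,1]))
g=cv2.cvtColor(c["img"],cv2.COLOR_RGB2GRAY);m=np.zeros_like(g);m[236:275,268:288]=(g[236:275,268:288]>100)
v,u=np.nonzero(m);vx,vy,x0,y0=cv2.fitLine(np.c_[u,v].astype(np.float32),cv2.DIST_L2,0,.01,.01).ravel()
if vy>0: vx,vy=-vx,-vy
p=plane(c,[(x0+15*vx,y0+15*vy),(x0-15*vx,y0-15*vy)],.092,T);d=p[0]-p[1];print("bar yaw",np.arctan2(d[1],d[0]))
s=camera("scene");cv2.imwrite("pics/s14.png",cv2.resize(s["img"][:,:,::-1][100:300,180:420],None,fx=3,fy=3,interpolation=cv2.INTER_CUBIC))
```

```text
t 21.98 pos [ 0.5111 -0.1302  0.0558] q [-0.473  0.273  1.843 -0.002  1.023  1.91 ] F [-0.9 -7.   0.6] M [-1.1   0.01  0.33] open 0.123
turned 1.3160615333937258
bar yaw -0.8144955988121546
```

View pics/s14.png

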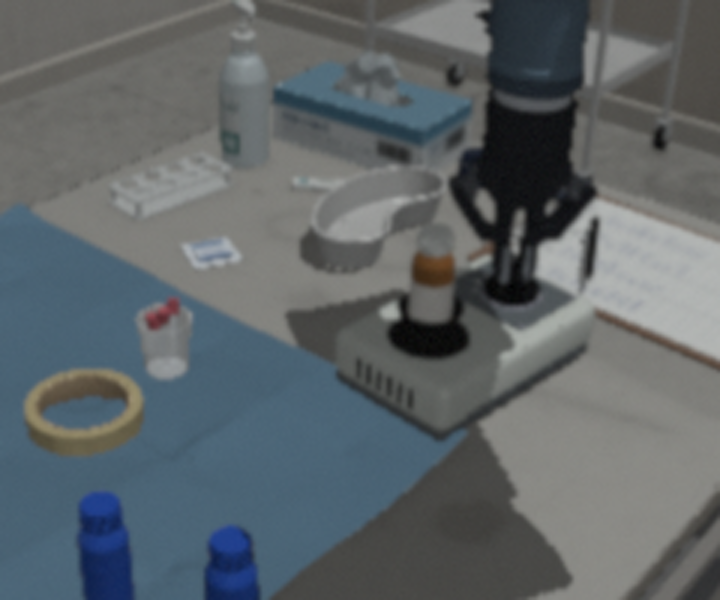

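View pics/w14.png

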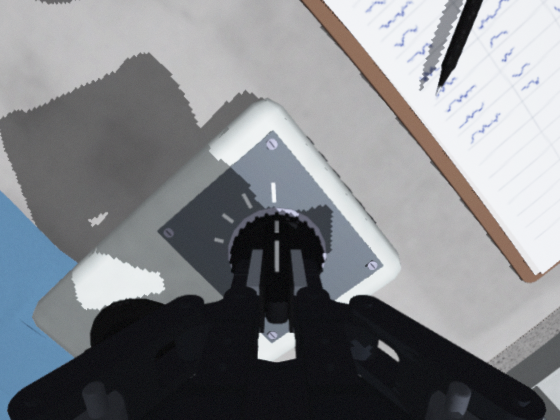

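The scene view shows the bottle upright in the cup at about (435,290), and the bystanders untouched. The wrist view shows the pointer at (277,245), lined up with the third-click mark at (274,192). The dial has been held there for over 4.5 s, so I'm handing in.

```bash
python3 -c "
from bench import hand_in
print(hand_in())"
```

```text
the job is handed in; nothing more can be done
None
```

The job was handed in at about 22 s, with the bottle standing in the mixer's cup and the gripper still holding the dial at the third click.

- **Bottle:** I picked it up and turned it until its cap was about 55° below level for roughly 0.75 s. I then stood it in the cup and let go. After release the cap centre measured (0.528, -0.025, 0.162), so the base sits on the cup floor at 68 mm. It was still upright in the last scene picture.
- **Dial:** I turned it clockwise and held it at the third click for about 4.9 s before handing in. The tool had turned 1.316 rad, and the pointer line in the wrist picture gives 1.30 to 1.32 rad. The third click is at 1.26 and the end stop at 1.36.
- **Forces:** The side force while holding was about 7 N and the holding torque about 0.3 N m.
- **Bystanders:** The last scene picture shows the sample cup, kidney dish, tape roll and blue bottles unmoved. I judged this by eye and did not re-measure them.

**What disagreed:**
- **Fingertips:** With the jaws part-open they measured about 27 to 33 mm behind the TCP, although the text puts them 11 mm ahead. The first grasp therefore held the bottle at its cap and shoulder, about 4° tilted. I corrected for the tilt when placing the bottle and for the offset when gripping the dial.
- **Position readings:** Readings taken right after fast moves were several millimetres off, so I re-centred on the dial before closing the jaws.

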